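# Reassemble the bakery's seed mill: upper stone, then clamp cap

### The arm

A 6-joint arm with a two-finger parallel gripper is mounted at the origin on the work surface. World frame = base frame: x ahead of the robot, y to its left, z up, the work surface at z = 0. Lengths are in m, angles in rad, forces in N, time in s.
With the tool pointing down it reaches from about 0.35 to 0.775 m from the base axis. Payload 5.5 kg.
Tool frame: the origin (TCP) lies on the centre line of the jaws, within the pads' length; the fingertips stand 22 mm ahead of it and the grasp point (between the pads) lies 3 mm ahead of it; z points along the fingers, y is the line along which they close (so a half turn about z gives the same grasp; the last joint's range is limited). The gripper opens to 85 mm and grips with 20 to 120 N. Pads are 22 mm wide; open, the fingers measure 114 mm over their backs; the gripper's body (76 mm by 85 mm) begins 54 mm behind the grasp point. The pads swing forward as they close: fully open they stand 13 mm farther back than shut.
Start: joints at [1.011, 0.313, 0.046, 1.304, 0, 1.431], TCP at [0.234, 0.525, 0.253] pointing down, gripper open.
Joint ranges: [-2.76, 2.76], [-0.86, 1.69], [-1.03, 1.26], [-2.2, 2.34], [-1.47, 1.5], [-3.14, 3.14]. Speed limits (rad/s): [2.57, 2.57, 3.14, 3.14, 3.14, 3.14].

### API

Orientations are given as a rotation vector (axis times angle).
In Python, from rig import ctrl gives the robot as it stands.
- The arm moves only by the tool step_arm, never from a script. Its argument "targets" is a list of rows, each a list of 3 entries, a list of its own where there are three numbers: the shift along the world's x, y, z in mm, then the turn, a rotation vector about the world's x, y, z in units of 8 degrees (1.0 is 8 degrees), then the closure, from -1 (fully open) to 1 (shut). In form: [[[dx, dy, dz], [rx, ry, rz], claw], ...]. A call has 1 to 10 rows; each row is the pose to reach, as a shift and turn from the pose commanded when the call began; what a row does not reach only later rows make up. A row lasts 1/8 s, in which the tool goes at most 62.5 mm and 10.7 degrees, less where a joint would pass 70% of its speed; a pose out of reach is approached as far as the arm can. A call with a gripper value outside its range is refused whole. The fingers move at their own pace and stop on an object; the grip force is fixed at half the most. Time passes only in rows, so rows that repeat a pose let the fingers close. It gives the time, the measured TCP pose, the force, the opening and the grip force at its end, in the units of the state.
- ctrl.get_obs(): the state, without advancing time (a new reading comes with each control period).
- ctrl.grab_frame(name): name is "scene" or "top" or "wrist"; returns the picture (400x640x3 uint8, blue, green, red); there is no depth.
- ctrl.get_calibration(name): a dict with "intrinsics" (3x3 intrinsics, pixels), "k1" (the pictures are not rectified: a ray, as slopes to the right and down, at radius r is drawn at 1 + k1 r^2 times it, then the intrinsics apply), "R" (3x3) and "t" (3): a world point X has camera coordinates R X + t. Camera axes: x right, y down, z forward; pixel columns grow to the right and rows downward; lengths in m; the calibration is good to about 2 mm. A picture is of the moment at which its call begins: read the wrist's pose just before it. get_calibration takes no time and is no camera call; for the wrist camera it gives the pose at the moment of the call.
- ctrl.job_done(): hands the job in; it is judged then, once.
Trained networks look in the newest picture that a camera, given by its name, has taken for a name from the list of things; names that differ only in an ending like _2 or _b are one class to them, and where a whole thing is asked for, a point or a joint stands for the part that bears it (a point fixed in the world has none). Each returns a list of dicts, best first, with "confidence" (0 to 1); they miss things now and then, are a little off and sometimes report something else, mostly with a low value. They report only what shows in the picture. A call takes as long as a camera call. They do not tell look-alikes from the thing itself.
- ctrl.boxes_of(name, camera): "bbox" ([left, top, right, bottom] in pixels, round what is visible of it).
The state is a dict: "t": time; "qpos": joint angles; "qd": joint speeds; "joint_torque": joint torques, N m; "eef_pos": TCP position; "eef_rot": TCP orientation; "ft_force": force on the tool from outside, world axes, zero at the start; "wrist_torque": the same for the moment, N m; "grip_width": opening from 0.0 (shut) to 1.0 (fully open); "grip_force": force on a finger pad.
Only numpy, scipy, OpenCV 4.12 (cv2) and the standard library are available. Lean on these libraries where they do the work, as an engineer would, in place of code of your own. Each camera call takes 0.05 s, during which the arm holds its last target. There are 200 camera calls.

### The job

Put the bench seed mill back together: lower the loose upper grinding stone over the spindle until it lies flat on the lower stone, and only then set the metal clamp cap over the spindle so that it stands upright on the upper stone. Lower each part all the way down before letting go; do not drop it. The bun cutter, roll stamp, jar and scraper are not part of the mill.

Things in the scene. Friction and masses are not known exactly. Their poses are not given: they have to be found in the camera images.
- spindle_foot (a point): Seed mill: round white housing 132 mm wide, 45 mm high, fixed, metal spout low on one side. On it a fixed grey lower stone, 58 mm wide, 20 mm high; from its middle rises a steel spindle, 22 mm thick for 20 mm, then tapering to 8 mm at the tip, 50 mm above the stone. Point: on the spindle axis at the lower stone's top face, 65 mm above the table; z up, x away from the spout.
- stone_center (a point): Upper stone: loose thick grey ring, 58 mm wide, 38 mm hole right through, 28 mm high, about 0.1 kg, lying flat on the table; both ways up alike. Grasp it across the outside. Point: its centre, half-way up, in the hole; z is its axis. Seated, this point is 14 mm above spindle_foot.
- cap_knob (a point): Clamp cap: bare metal cup, open end down (58 mm wide, 38 mm high, hole from below 38 mm wide, 32 mm deep), with a metal knob 28 mm wide, 30 mm high on top; 68 mm high in all, 0.17 kg. Point: middle of the knob, 53 mm above the lower rim; grasp there; z up. Seated on the upper stone it is 81 mm above spindle_foot. (The roll stamp is a wooden knob on a thin white disc.)
Not all that is in view belongs to the job. What is shaped like the part that bears stone_center but orange is not meant. What is shaped like the part that bears cap_knob but blue is not meant.

How it is judged:
On the way:
1. the upper stone lies on the lower stone, around the spindle, while the cap is still off (horizontal distance between stone_center and spindle_foot below 0.012 m and z of stone_center in the frame of spindle_foot below 0.019 m and angle between stone_center's own z axis and vertical below 0.17 rad and horizontal distance between cap_knob and spindle_foot above 0.06 m), for 0.2 s.
At the end, for the whole second after the job is handed in: The upper stone lies flat (within 10 degrees) on the lower stone around the spindle, within 12 mm of its axis and 5 mm of its seated height; the cap stands upright (within 10 degrees) on the upper stone over the spindle, within 15 mm of its axis and 6 mm of its seated height; both are at rest (horizontal distance between stone_center and spindle_foot below 0.012 m and z of stone_center in the frame of spindle_foot between 0.009 and 0.019 m and angle between each of stone_center, cap_knob's own z axis and vertical below 0.17 rad and horizontal distance between cap_knob and spindle_foot below 0.015 m and z of cap_knob in the frame of spindle_foot between 0.075 and 0.087 m and linear speed of each of stone, cap below 0.02 m/s); the robot touches nothing.
It fails at once if the upper stone is dropped (falls freely faster than 0.55 m/s, a drop of about 15 mm) (linear speed of stone above 0.55 m/s and contact force between the fingers and stone below 0.05 N).
It fails at once if the cap is dropped (falls freely faster than 0.55 m/s, a drop of about 15 mm) (linear speed of cap above 0.55 m/s and contact force between the fingers and cap below 0.05 N).
It also fails if it takes over 51 s, if anything falls off the work surface, if the arm or the gripper's body presses on something with over 40 N, if the wrist force passes 120 N, or if a joint passes its speed limit or range.

## Working session

There is one attempt and no reset: what is moved stays moved. The work goes in short steps, Python scripts to look and compute and a tool call to move; the robot and the scene stay as the last step left them, time stands still between calls to the robot, and variables do not carry over. Pictures are saved under pics/ and viewed, at most 10 in all, crops included, and the job is handed in when it is done.

Besides the shell and the picture viewer there is one more tool, called after "Request:" by a JSON object that holds its "name" and its "arguments". step_arm: Moves the arm, as the interface text tells. Its arguments: {"type":"object","properties":{"targets":{"type":"array"}},"required":["targets"]}

```bash
mkdir -p pics; cat > h.py <<'E'
import cv2, numpy as np
from rig import ctrl
def ray(cal,u,v):
    K=np.array(cal["intrinsics"]);d=np.array([cal["k1"],0,0,0,0.])
    # drawn = (1+k1 r^2) * ray
    p=cv2.undistortPoints(np.array([[[u,v]]],float),K,d)[0,0]
    R=np.array(cal["R"]);t=np.array(cal["t"])
    return -R.T@t, R.T@np.array([p[0],p[1],1.])
def onz(cal,u,v,z):
    o,d=ray(cal,u,v); return o+d*(z-o[2])/d[2]
def proj(cal,X):
    K=np.array(cal["intrinsics"]);d=np.array([cal["k1"],0,0,0,0.])
    R=np.array(cal["R"]);t=np.array(cal["t"],float)
    return cv2.projectPoints(np.array(X,float).reshape(-1,3),cv2.Rodrigues(R)[0],t,K,d)[0][:,0]
E
python3 - <<'E'
from h import *
ims=[]
for c in ["scene","top"]:
    im=ctrl.grab_frame(c);cv2.imwrite(f"pics/{c}0.png",im)
    cal=ctrl.get_calibration(c);print(c,np.round(-np.array(cal["R"]).T@np.array(cal["t"]),3))
    for n in ["spindle_foot","stone_center","cap_knob"]:
        for b in ctrl.boxes_of(n,c)[:5]:
            l,t,r,bo=b["bbox"];print(n,np.round(b["bbox"]),round(b["confidence"],2),np.round(onz(cal,(l+r)/2,(t+bo)/2,0.03),3))
print(ctrl.get_obs())
E
```

```text
scene [ 1.024 -0.502  0.645]
spindle_foot [331. 180. 395. 234.] 0.55 [0.576 0.048 0.03 ]
stone_center [270. 234. 294. 256.] 0.7 [ 0.541 -0.183  0.03 ]
stone_center [234. 305. 268. 340.] 0.67 [ 0.657 -0.346  0.03 ]
stone_center [260. 265. 288. 293.] 0.63 [ 0.605 -0.254  0.03 ]
cap_knob [244. 199. 270. 225.] 0.82 [ 0.411 -0.159  0.03 ]
cap_knob [212. 218. 234. 257.] 0.72 [ 0.431 -0.269  0.03 ]
top [ 0.343 -0.034  1.128]
spindle_foot [246. 144. 306. 212.] 0.91 [0.576 0.057 0.03 ]
stone_center [393. 162. 417. 188.] 0.93 [ 0.593 -0.252  0.03 ]
stone_center [427. 141. 449. 169.] 0.64 [ 0.646 -0.334  0.03 ]
stone_center [354. 191. 384. 218.] 0.6 [ 0.518 -0.167  0.03 ]
cap_knob [356. 244. 379. 267.] 0.9 [ 0.398 -0.164  0.03 ]
cap_knob [397. 235. 424. 260.] 0.78 [ 0.418 -0.266  0.03 ]
{'t': 0.4, 'qpos': array([1.01138882e+00, 3.13307394e-01, 4.59459218e-02, 1.30357122e+00,
       6.53835906e-06, 1.43119582e+00]), 'qd': array([ 0.00036805, -0.00120799,  0.0025285 , -0.00182203,  0.00053198,
       -0.00017062]), 'joint_torque': array([-1.23090616e-03, -4.79896832e+01,  2.98392248e+01,  5.06850498e-03,
       -1.82120489e-04,  1.66187650e-06]), 'eef_pos': array([0.23435801, 0.52505164, 0.25319891]), 'eef_rot': array([-6.54588576e-01, -3.07258623e+00,  1.97730683e-04]), 'ft_force': array([-0.80900377,  0.29045469,  0.62281178]), 'wrist_torque': array([-0.04488834, -0.05352957,  0.00444156]), 'grip_force': 0.0, 'grip_width': 0.999051292375818}
```

```bash
python3 - <<'E'
import cv2
a=cv2.imread("pics/scene0.png")[150:360,180:430];b=cv2.imread("pics/top0.png")[120:290,220:470]
a=cv2.resize(a,(750,630))[:, :];b=cv2.resize(b,None,fx=3,fy=3)
cv2.imwrite("pics/c1.png",cv2.resize(a,(714,600)));cv2.imwrite("pics/c2.png",b)
E
```

```text
(no output)
```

View pics/c1.png

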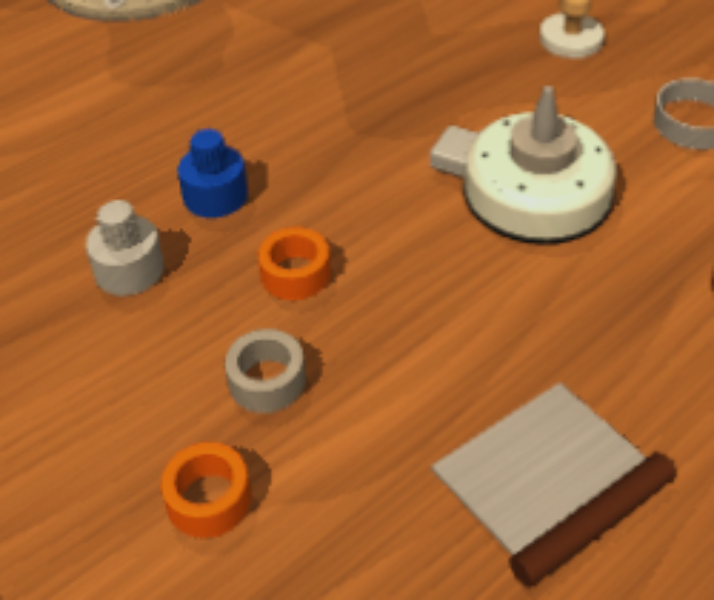

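View pics/c2.png

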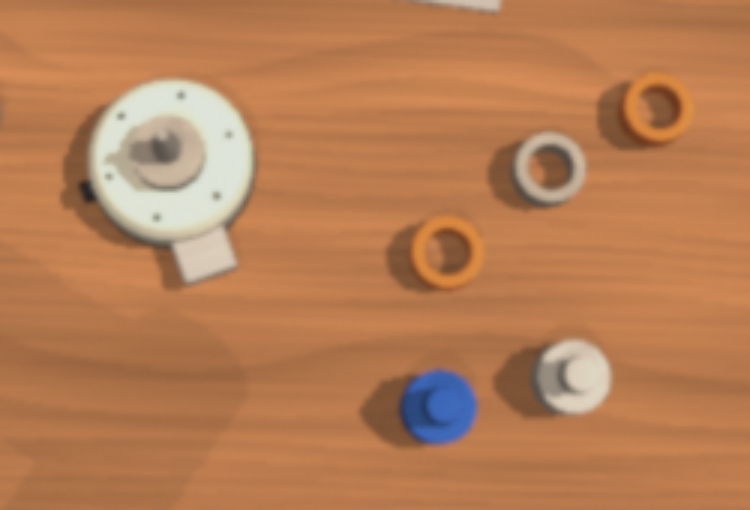

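The top view shows the grey stone at about (403,176), between two orange rings. The metal cap is at about (413,244) and the mill's lower stone at about (276,170). I'll turn these into positions and plan the approach.

```bash
python3 - <<'E'
from h import *
c=ctrl.get_calibration("top")
for n,x,y,z in [("stone",549,168,.028),("foot",168,150,.065),("housing",171,160,.045),("knob",580,373,.068),("cup",573,376,.03),("spout",205,254,.02)]:
    print(n,np.round(onz(c,x/3+220,y/3+120,z),4))
w=ctrl.get_calibration("wrist");R=np.array(w["R"]);o=ctrl.get_obs()
print("wristcam off",-R.T@np.array(w["t"])-o["eef_pos"],"axis",R[2],"right",R[0])
E
```

```text
stone [ 0.5911 -0.2486  0.028 ]
foot [0.5877 0.0548 0.065 ]
housing [0.5843 0.0538 0.045 ]
knob [ 0.4237 -0.2645  0.068 ]
cup [ 0.4241 -0.2672  0.03  ]
spout [0.514  0.0255 0.02  ]
wristcam off [-0.0629028   0.02577505  0.1216913 ] axis [ 0.2451526  -0.10913498 -0.96332225] right [4.07513197e-01 9.13199284e-01 2.50109129e-04]
```

Request:
{"name": "step_arm", "arguments": {"targets": [[[353,-471,0],[0,0,-3.6],-1],[[353,-471,0],[0,0,-3.6],-1],[[353,-471,0],[0,0,-3.6],-1],[[353,-471,0],[0,0,-3.6],-1],[[353,-471,0],[0,0,-3.6],-1],[[353,-471,0],[0,0,-3.6],-1],[[353,-471,0],[0,0,-3.6],-1],[[353,-471,0],[0,0,-3.6],-1],[[353,-471,0],[0,0,-3.6],-1],[[353,-471,0],[0,0,-3.6],-1]]}}

```text
t: 1.65
eef_pos: [0.5891, 0.0511, 0.2529]
eef_rot: [1.403, 2.811, -0.0]
ft_force: [-0.5, 0.1, 0.1]
grip_width: 1.001
grip_force: 0.0
```

```bash
python3 - <<'E'
from h import *
cal=ctrl.get_calibration("wrist");im=ctrl.grab_frame("wrist")
# predicted overlays for later comparison
o=im.copy()
th=np.linspace(0,2*np.pi,60)
for cx,cy,z,r in [(.5877,.0548,.065,.029),(.5877,.0548,.045,.066)]:
    P=proj(cal,np.c_[cx+r*np.cos(th),cy+r*np.sin(th),0*th+z]);cv2.polylines(o,[P.astype(np.int32)],True,(0,0,255),1)
cv2.imwrite("pics/w1.png",o);cv2.imwrite("pics/w1raw.png",im)
E
```

```text
(no output)
```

View pics/w1.png

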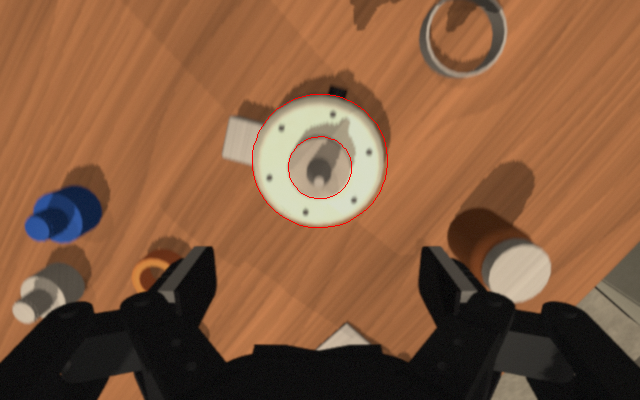

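Request:
{"name": "step_arm", "arguments": {"targets": [[[2,-300,-40],[0,0,0],-1],[[2,-300,-40],[0,0,0],-1],[[2,-300,-40],[0,0,0],-1],[[2,-300,-40],[0,0,0],-1],[[2,-300,-40],[0,0,0],-1],[[2,-300,-40],[0,0,0],-1],[[2,-300,-40],[0,0,0],-1]]}}

```text
t: 2.58
eef_pos: [0.5892, -0.2448, 0.2132]
eef_rot: [-1.397, -2.813, -0.001]
ft_force: [-0.2, 0.8, 0.7]
grip_width: 0.998
grip_force: 0.0
```

The overlay matches the housing and lower stone (centre about 319,167), so spindle_foot is about (0.588, 0.055). Next I'll look at the stone.

```bash
python3 - <<'E'
from h import *
cal=ctrl.get_calibration("wrist");im=ctrl.grab_frame("wrist")
print(ctrl.get_obs()["eef_pos"])
for b in ctrl.boxes_of("stone_center","wrist"):
    l,t,r,bo=b["bbox"];print(np.round(b["bbox"]),b["confidence"],onz(cal,(l+r)/2,(t+bo)/2,.014))
th=np.linspace(0,2*np.pi,60)
for cx,cy,z,r in [(.5911,-.2486,.028,.029),(.5911,-.2486,.028,.019),(.5911,-.2486,.0,.029)]:
    P=proj(cal,np.c_[cx+r*np.cos(th),cy+r*np.sin(th),0*th+z]);cv2.polylines(im,[P.astype(np.int32)],True,(0,255,0),1)
cv2.imwrite("pics/w2.png",im)
E
```

```text
[ 0.58940481 -0.24432699  0.21353905]
[276.  17. 345.  85.] 0.91 [ 0.51854724 -0.16399033  0.014     ]
[286. 146. 348. 207.] 0.84 [ 0.5909388  -0.25048426  0.014     ]
```

View pics/w2.png

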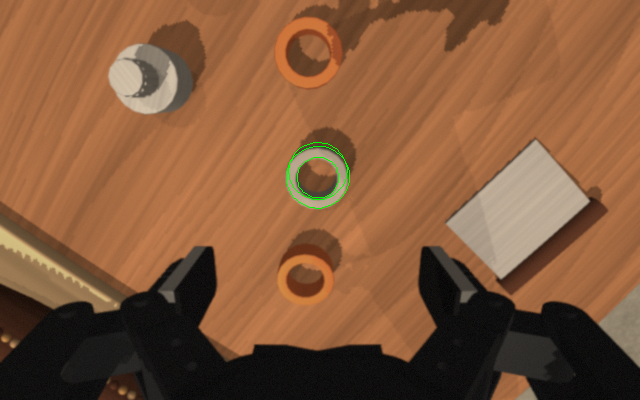

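The grey ring sits at about (318,177) and matches the estimate (0.591, -0.249). The metal cap is clear at about (150,80). I'll descend on the stone.

Request:
{"name": "step_arm", "arguments": {"targets": [[[2,-3,-60],[0,0,0],-1],[[2,-3,-120],[0,0,0],-1],[[2,-3,-160],[0,0,0],-1],[[2,-3,-186],[0,0,0],-1],[[2,-3,-186],[0,0,0],-1],[[2,-3,-186],[0,0,0],1],[[2,-3,-186],[0,0,0],1],[[2,-3,-186],[0,0,0],1],[[2,-3,-186],[0,0,0],1],[[2,-3,-186],[0,0,0],1]]}}

```text
t: 3.92
eef_pos: [0.5931, -0.2493, 0.0303]
eef_rot: [1.396, 2.809, 0.001]
ft_force: [-0.5, 1.0, 5.2]
grip_width: 0.656
grip_force: 63.8
```

Request:
{"name": "step_arm", "arguments": {"targets": [[[0,0,30],[0,0,0],1],[[0,0,90],[0,0,0],1],[[0,0,150],[0,0,0],1],[[-1,40,165],[0,0,0],1],[[-1,90,165],[0,0,0],1],[[-2,140,165],[0,0,0],1],[[-2,190,165],[0,0,0],1],[[-2,240,165],[0,0,0],1],[[-3,285,165],[0,0,0],1],[[-3,304,165],[0,0,0],1]]}}

```text
t: 5.18
eef_pos: [0.5883, 0.0575, 0.1937]
eef_rot: [1.394, 2.814, 0.002]
ft_force: [1.3, 0.0, -0.4]
grip_width: 0.655
grip_force: 64.2
```

Request:
{"name": "step_arm", "arguments": {"targets": [[[0,0,0],[0,0,0],1],[[0,0,0],[0,0,0],1]]}}

```text
t: 5.42
eef_pos: [0.5887, 0.054, 0.1927]
eef_rot: [1.399, 2.812, -0.0]
ft_force: [-0.5, 0.2, -1.2]
grip_width: 0.652
grip_force: 64.2
```

```bash
python3 - <<'E'
from h import *
print(ctrl.get_obs()["eef_pos"])
cal=ctrl.get_calibration("wrist");im=ctrl.grab_frame("wrist");s=ctrl.grab_frame("scene")
th=np.linspace(0,2*np.pi,60)
for cx,cy,z,r in [(.588,.055,.115,.004),(.588,.055,.045,.066)]:
    P=proj(cal,np.c_[cx+r*np.cos(th),cy+r*np.sin(th),0*th+z]);cv2.polylines(im,[P.astype(np.int32)],True,(0,0,255),1)
cv2.imwrite("pics/w3.png",np.hstack([cv2.resize(im[100:400,140:500],(400,333)),cv2.resize(s[100:250,290:470],(400,333))]))
E
```

```text
[0.58870265 0.05400459 0.19266846]
```

View pics/w3.png

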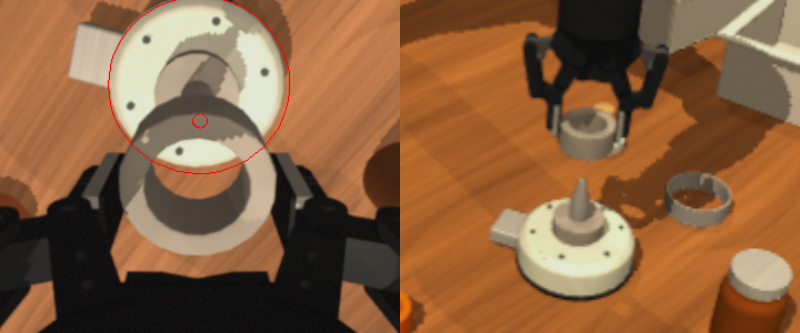

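```bash
python3 - <<'E'
from h import *
p=ctrl.get_obs()["eef_pos"];cal=ctrl.get_calibration("wrist");im=ctrl.grab_frame("wrist")
th=np.linspace(0,2*np.pi,60)
for z,r in [(-.002,.029),(-.002,.019),(-.030,.029)]:
    P=proj(cal,np.c_[p[0]+r*np.cos(th),p[1]+r*np.sin(th),0*th+p[2]+z]);cv2.polylines(im,[P.astype(np.int32)],True,(0,255,0),1)
cv2.imwrite("pics/w4.png",cv2.resize(im[160:400,200:440],None,fx=2.4,fy=2.4))
E
```

```text
(no output)
```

View pics/w4.png

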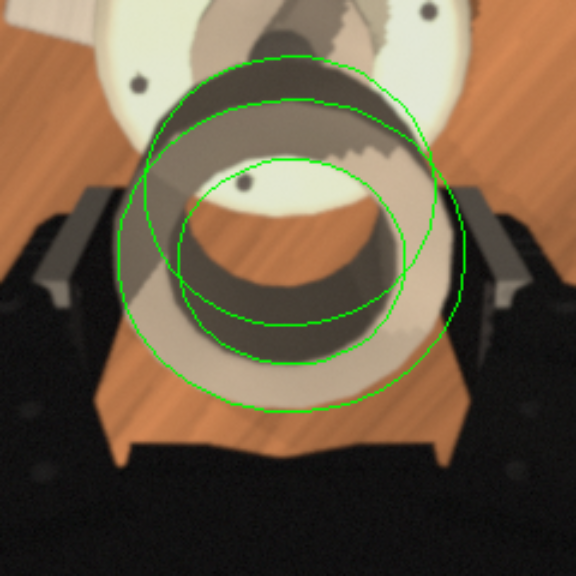

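Request:
{"name": "step_arm", "arguments": {"targets": [[[0,0,-25],[0,0,0],1],[[0,0,-50],[0,0,0],1],[[0,0,-70],[0,0,0],1],[[0,0,-82],[0,0,0],1],[[0,0,-90],[0,0,0],1],[[0,0,-94],[0,0,0],1],[[0,0,-94],[0,0,0],1]]}}

```text
t: 6.45
eef_pos: [0.5886, 0.055, 0.0985]
eef_rot: [1.398, 2.813, 0.0]
ft_force: [0.1, 0.5, -1.4]
grip_width: 0.655
grip_force: 64.2
```

Request:
{"name": "step_arm", "arguments": {"targets": [[[0,0,-1],[0,0,0],1],[[0,0,-2],[0,0,0],1],[[0,0,-3],[0,0,0],1],[[0,0,-4],[0,0,0],1],[[0,0,-4],[0,0,0],1]]}}

```text
t: 7.08
eef_pos: [0.5885, 0.0552, 0.0953]
eef_rot: [1.398, 2.813, 0.001]
ft_force: [-1.3, -0.3, 4.8]
grip_width: 0.657
grip_force: 64.8
```

Request:
{"name": "step_arm", "arguments": {"targets": [[[0,0,-1],[0,0,0],1],[[0,0,-1],[0,0,0],0],[[0,0,-1],[0,0,0],-0.6],[[0,0,-1],[0,0,0],-1],[[0,0,-1],[0,0,0],-1],[[0,0,4],[0,0,0],-1],[[0,0,30],[0,0,0],-1],[[0,0,80],[0,0,0],-1],[[0,0,140],[0,0,0],-1],[[0,0,140],[0,0,0],-1]]}}

```text
t: 8.32
eef_pos: [0.5914, 0.055, 0.2404]
eef_rot: [1.394, 2.805, 0.007]
ft_force: [1.1, -0.3, -0.1]
grip_width: 1.001
grip_force: 0.0
```

```bash
python3 - <<'E'
from h import *
print(ctrl.get_obs()["eef_pos"])
cal=ctrl.get_calibration("wrist");im=ctrl.grab_frame("wrist");s=ctrl.grab_frame("scene")
th=np.linspace(0,2*np.pi,60)
for z,r in [(.093,.029),(.045,.066)]:
    P=proj(cal,np.c_[.588+r*np.cos(th),.055+r*np.sin(th),0*th+z]);cv2.polylines(im,[P.astype(np.int32)],True,(0,0,255),1)
cv2.imwrite("pics/w5.png",np.hstack([cv2.resize(im[50:350,140:500],(400,333)),cv2.resize(s[100:250,290:470],(400,333))]))
E
```

```text
[0.5913914  0.05502821 0.24044557]
```

View pics/w5.png

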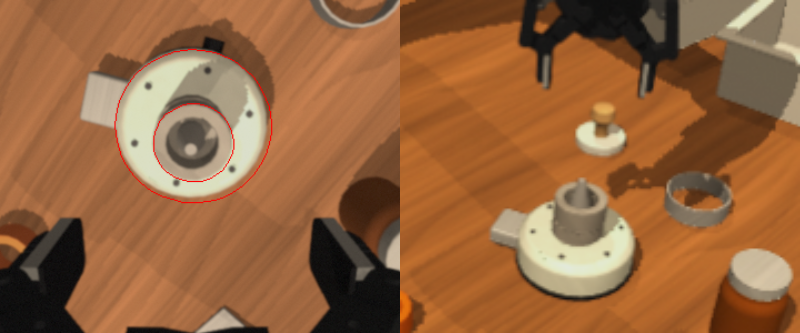

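The stone lies seated around the spindle at about (193,142). Next is the cap.

Request:
{"name": "step_arm", "arguments": {"targets": [[[-164,-321,0],[0,0,0],-1],[[-164,-321,0],[0,0,0],-1],[[-164,-321,0],[0,0,0],-1],[[-164,-321,0],[0,0,0],-1],[[-164,-321,0],[0,0,0],-1],[[-164,-321,0],[0,0,0],-1],[[-164,-321,0],[0,0,0],-1],[[-164,-321,0],[0,0,0],-1],[[-164,-321,0],[0,0,0],-1]]}}

```text
t: 9.55
eef_pos: [0.4246, -0.2645, 0.2337]
eef_rot: [-1.395, -2.814, -0.001]
ft_force: [-0.2, 0.1, -0.1]
grip_width: 1.002
grip_force: 0.0
```

```bash
python3 - <<'E'
from h import *
print(ctrl.get_obs()["eef_pos"])
cal=ctrl.get_calibration("wrist");im=ctrl.grab_frame("wrist")
for b in ctrl.boxes_of("cap_knob","wrist"): print(np.round(b["bbox"]),b["confidence"])
th=np.linspace(0,2*np.pi,60)
for z,r in [(.068,.014),(.038,.029),(0,.029)]:
    P=proj(cal,np.c_[.424+r*np.cos(th),-.266+r*np.sin(th),0*th+z]);cv2.polylines(im,[P.astype(np.int32)],True,(0,255,0),1)
cv2.imwrite("pics/w6.png",im)
E
```

```text
[ 0.4246475  -0.26454642  0.23367397]
[327.  27. 398.  95.] 0.83
[282. 135. 346. 197.] 0.62
```

View pics/w6.png

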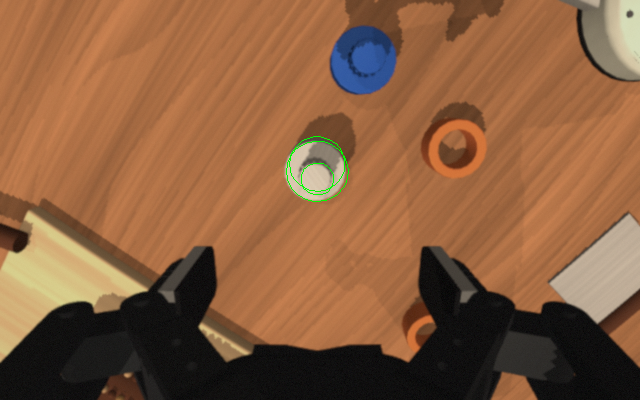

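The metal cap sits at about (317,170) and matches the overlay. I'll grasp the knob.

Request:
{"name": "step_arm", "arguments": {"targets": [[[0,0,-60],[0,0,0],-1],[[0,0,-110],[0,0,0],-1],[[0,0,-150],[0,0,0],-1],[[0,0,-169],[0,0,0],-1],[[0,0,-169],[0,0,0],-1],[[0,0,-169],[0,0,0],1],[[0,0,-169],[0,0,0],1],[[0,0,-169],[0,0,0],1],[[0,0,-169],[0,0,0],1],[[0,0,-169],[0,0,0],1]]}}

```text
t: 10.9
eef_pos: [0.4248, -0.2664, 0.0663]
eef_rot: [1.398, 2.812, -0.001]
ft_force: [-0.5, 0.6, 6.3]
grip_width: 0.306
grip_force: 58.7
```

Request:
{"name": "step_arm", "arguments": {"targets": [[[0,0,0],[0,0,0],1],[[0,0,0],[0,0,0],1]]}}

```text
t: 11.15
eef_pos: [0.4249, -0.2664, 0.0663]
eef_rot: [1.398, 2.812, -0.001]
ft_force: [-0.2, -0.7, 5.8]
grip_width: 0.307
grip_force: 58.7
```

Request:
{"name": "step_arm", "arguments": {"targets": [[[0,0,25],[0,0,0],1],[[0,0,75],[0,0,0],1],[[0,0,130],[0,0,0],1],[[10,20,175],[0,0,0],1],[[35,70,180],[0,0,0],1],[[60,118,180],[0,0,0],1],[[85,167,180],[0,0,0],1],[[110,216,180],[0,0,0],1],[[135,265,180],[0,0,0],1],[[155,304,180],[0,0,0],1]]}}

```text
t: 12.4
eef_pos: [0.5797, 0.0402, 0.2447]
eef_rot: [-1.396, -2.813, 0.0]
ft_force: [0.9, -0.9, -1.9]
grip_width: 0.302
grip_force: 59.8
```

Request:
{"name": "step_arm", "arguments": {"targets": [[[9,17,0],[0,0,0],1],[[9,17,0],[0,0,0],1],[[9,17,0],[0,0,0],1]]}}

```text
t: 12.78
eef_pos: [0.5878, 0.0541, 0.245]
eef_rot: [-1.399, -2.812, 0.001]
ft_force: [-0.3, 0.5, -2.0]
grip_width: 0.304
grip_force: 59.9
```

```bash
python3 - <<'E'
from h import *
p=ctrl.get_obs()["eef_pos"];print(p)
cal=ctrl.get_calibration("wrist");im=ctrl.grab_frame("wrist");s=ctrl.grab_frame("scene")
th=np.linspace(0,2*np.pi,60)
for z,r in [(.0017,.014),(-.0283,.029),(-.0663,.029)]:
    P=proj(cal,np.c_[p[0]+r*np.cos(th),p[1]+r*np.sin(th),0*th+p[2]+z]);cv2.polylines(im,[P.astype(np.int32)],True,(0,255,0),1)
cv2.imwrite("pics/w7.png",np.hstack([cv2.resize(im[100:400,140:500],(400,333)),cv2.resize(s[100:250,290:470],(400,333))]))
E
```

```text
[0.5878012  0.05409621 0.24504681]
```

View pics/w7.png

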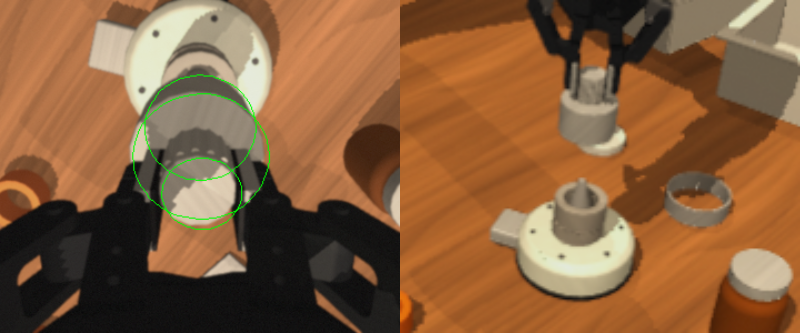

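The cap is held upright above the spindle and lines up with the overlay within 1–2 mm. I'll lower it.

Request:
{"name": "step_arm", "arguments": {"targets": [[[0,0,-20],[0,0,0],1],[[0,0,-40],[0,0,0],1],[[0,0,-60],[0,0,0],1],[[0,0,-73],[0,0,0],1],[[0,0,-80],[0,0,0],1],[[0,0,-83],[0,0,0],1],[[0,0,-83],[0,0,0],1]]}}

```text
t: 13.75
eef_pos: [0.5886, 0.055, 0.1627]
eef_rot: [1.398, 2.813, 0.001]
ft_force: [0.4, -0.5, -1.6]
grip_width: 0.303
grip_force: 59.9
```

Request:
{"name": "step_arm", "arguments": {"targets": [[[0,0,-1],[0,0,0],1],[[0,0,-2],[0,0,0],1],[[0,0,-3],[0,0,0],1],[[0,0,-3],[0,0,0],1]]}}

```text
t: 14.25
eef_pos: [0.5885, 0.0552, 0.1594]
eef_rot: [1.398, 2.813, 0.0]
ft_force: [0.2, -0.3, -1.0]
grip_width: 0.302
grip_force: 59.9
```

Request:
{"name": "step_arm", "arguments": {"targets": [[[0,0,-1],[0,0,0],1],[[0,0,-2],[0,0,0],1],[[0,0,-2],[0,0,0],1]]}}

```text
t: 14.62
eef_pos: [0.5887, 0.0551, 0.1593]
eef_rot: [1.397, 2.812, 0.001]
ft_force: [-3.7, 0.1, 9.8]
grip_width: 0.309
grip_force: 60.9
```

Contact is firm, at the height expected for a seated cap. I'll release and rise.

Request:
{"name": "step_arm", "arguments": {"targets": [[[0,0,1],[0,0,0],0.2],[[0,0,1],[0,0,0],-0.4],[[0,0,1],[0,0,0],-1],[[0,0,1],[0,0,0],-1],[[0,0,1],[0,0,0],-1],[[0,0,8],[0,0,0],-1],[[0,0,40],[0,0,0],-1],[[0,0,100],[0,0,0],-1],[[0,0,130],[0,0,0],-1],[[0,0,130],[0,0,0],-1]]}}

```text
t: 15.88
eef_pos: [0.5899, 0.0551, 0.2912]
eef_rot: [1.395, 2.808, 0.004]
ft_force: [0.0, -0.0, -0.3]
grip_width: 0.993
grip_force: 0.0
```

```bash
python3 - <<'E'
from h import *
p=ctrl.get_obs()["eef_pos"];print(p)
cal=ctrl.get_calibration("wrist");im=ctrl.grab_frame("wrist");s=ctrl.grab_frame("scene")
th=np.linspace(0,2*np.pi,60)
for z,r in [(.161,.014),(.131,.029)]:
    P=proj(cal,np.c_[.588+r*np.cos(th),.055+r*np.sin(th),0*th+z]);cv2.polylines(im,[P.astype(np.int32)],True,(0,255,0),1)
cv2.imwrite("pics/w8.png",np.hstack([cv2.resize(im[50:350,140:500],(400,333)),cv2.resize(s[100:250,290:470],(400,333))]))
E
```

```text
[0.58993259 0.05508131 0.29116687]
```

View pics/w8.png

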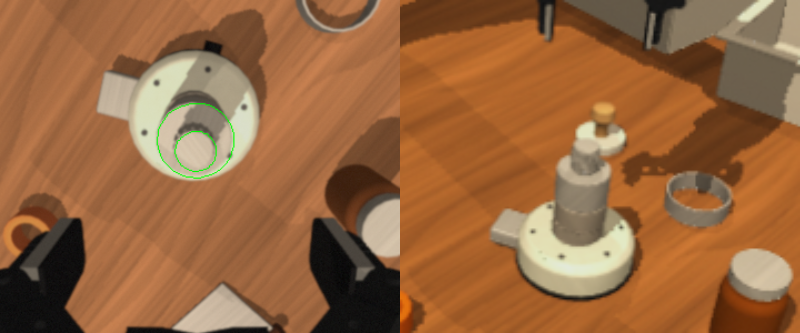

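The cap stands upright on the stone at about (196,148), and the gripper is clear of it.

```bash
python3 -c "
from rig import ctrl
print(ctrl.job_done())"
```

```text
the job is handed in; nothing more can be done
None
```

The mill is back together: the upper stone lies flat on the lower stone, the cap stands upright on it over the spindle, and I handed the job in with the clock at about 16 s; no verdict came back.

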